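Press the spring gauge on the marked stone base to test its set

ROBOT

A 7-joint arm with a two-finger parallel gripper is mounted at the origin on a cart in front of the work surface, level with it; the furniture and walls round the work are solid. World frame = base frame: x ahead of the robot, y to its left, z up, the work surface at z = 0. Lengths are in m, angles in rad, forces in N, time in s.
With the tool pointing down it reaches from about 0.425 to 0.95 m from the base axis. Payload 4.7 kg.
Tool frame: the origin (TCP) lies on the centre line of the jaws, within the pads' length; the fingertips stand robot.nose_length ahead of it and the grasp point (between the pads) lies 8 mm behind it (robot.nose_length is the distance from the TCP to the fingertips, in m); z points along the fingers, y is the line along which they close (so a half turn about z gives the same grasp; the last joint's range is limited). The gripper opens to 85 mm and grips with 20 to 120 N. Pads are 22 mm wide; open, the fingers measure 114 mm over their backs; the gripper's body (76 mm by 85 mm) begins 54 mm behind the grasp point. The pads swing forward as they close: fully open they stand 13 mm farther back than shut.
Start: joints at [-0.029, 0.469, -0.049, 1.532, 0.024, 1.141, -0.082], TCP at [0.675, 0, 0.242] pointing down, gripper open.
Joint ranges: [-2.59, 2.59], [-0.33, 1.99], [-1.39, 1.29], [0.1, 2.45], [-1.04, 4.18], [0.21, 1.99], [-2.66, 2.66]. Speed limits (rad/s): [2.57, 2.57, 3.14, 3.14, 3.14, 3.14, 3.14].

INTERFACE

Orientations are given as [roll, pitch, yaw] about the fixed x, y, z axes, in that order (R = Rz(yaw) Ry(pitch) Rx(roll)).
In Python, from plant import robot gives the robot as it stands. Calls block until the motion is done:
- robot.goto(position, orientation): joint-space move of the TCP to a pose.
- robot.move_straight(position, vel=0.15, attitude=None, contact_N=None): straight line of the TCP; attitude=None keeps the orientation; vel is the mean speed in m/s. With contact_N (N) it stops when the force on the tool has changed by that much, and returns True; else False.
- robot.move_joints(angles): joint-space move.
- robot.grip(opening, strength=None): opening from 0.0 (shut) to 1.0 (fully open); strength is the grip in N (None keeps the last); returns when the fingers have stopped.
- robot.sleep(seconds).
- robot.inverse_kinematics(position, orientation): joint angles nearest the present ones, or None.
- robot.sense(): the state.
- robot.grab_frame(name): name is "side" or "top"; returns a dict with "image" (480x640x3 uint8, red, green, blue), "range_z" (480x640 float32, m along the optical axis (not along the pixel's ray), 0 where there is no reading), "fx", "fy", "cx", "cy" (pixels), "dist_coeffs" ([k1, k2, p1, p2, k3] as OpenCV has them; the pictures are not rectified), "R" (3x3) and "t" (3): a world point X has camera coordinates R X + t. Camera axes: x right, y down, z forward; pixel columns grow to the right and rows downward; lengths in m; the calibration is good to about 2 mm. A picture is of the moment at which its call begins.
A pose or a line that the arm cannot do raises robot.IKError and nothing moves.
- robot.close_job(): hands the job in; it is judged then, once.
The state is a dict: "t": time; "joint_pos": joint angles; "joint_velocities": joint speeds; "effort": joint torques, N m; "tcp_pos": TCP position; "tcp_rot": TCP orientation; "wrist_force": force on the tool from outside, world axes, zero at the start; "torque": the same for the moment, N m; "opening": opening from 0.0 (shut) to 1.0 (fully open); "gripper_force": force on a finger pad.
Only numpy, scipy, OpenCV 4.12 (cv2) and the standard library are available. Lean on these libraries where they do the work, as an engineer would, in place of code of your own. Each camera call takes 0.05 s, during which the arm holds its last target. There are 200 camera calls.

TASK

Two stone bases have been poured in rubber formers, and one has a red wax-pencil ring on it: test whether that one has set. Lift the pen-shaped spring gauge out of its slanted holder, hold it upright with its tip inside the red ring, and press it gently straight down until the orange line on the tip rod is just level with the end of the barrel. Finish like that, with the gauge still in the gripper and pressed down steadily upright; do not shift the marked base, and leave the other base and everything standing round about where it is.

Things in the scene. Friction and masses are not known exactly. Their poses are not given: they have to be found in the camera images.
- gauge: Pen-shaped spring gauge, loose, 0.13 kg. Origin: on its axis at the shoulder that rests on the socket mouth (bright collar, 22 mm); z runs along the axis to the blue cap. z 2 to 47 mm: black hexagonal grip, 20 mm across flats, flats facing +y and -y (grip along y); cap 19 mm wide to z 60. Below: metal barrel, 16 mm wide, 10 at its end at z -55; then 14 mm of tip rod. Centre of mass near z 11.
- gauge_tip (a point): Centre of the flat end face of the gauge's steel tip rod (6.4 mm across); on the gauge's axis, 69 mm below the gauge's origin when the rod is fully out (69 mm less the joint value).
- tip_rod (a joint): How far the gauge's tip rod is pushed into its barrel, m: 0 fully out, 0.012 hard stop. A spring pushes it out: 1 N at 0 plus 0.8 N per mm. The orange line round the rod (1.4 mm wide) begins 6 mm below the barrel end, so at 0.006 to 0.007 (about 6 N) it is level with the barrel end.
- holder: Fixed holder: steel foot 74 x 54 x 9 mm, origin centre of its underside, and a white round socket 33 mm wide, 70 mm long, leaning 20 degrees from upright towards the holder's -x. Centre of the socket's mouth (-12, 0, 78) mm; hole 18.4 mm. The gauge stands in it, shoulder on the mouth, top leaning to -x, its y axis along the holder's y; drawn 70 mm along its axis it is free.
- base_marked: Buff stone poured in a dark blue rubber former, D-shaped, 66 x 66 mm and 25 mm high, about 0.3 kg, loose on the bench, with the red ring on its flat top. Origin: underside, at the centre of the round part, x towards the straight heel, z up.
- spot (a point): Centre of the red wax-pencil ring (20 mm across outside, line 2 mm wide, small red dot in the middle) on the top face of the marked base, 24.5 mm above the bench, at (-4, 10, 24.5) mm in the base's frame; the stone there is level and hard.
- base_plain: The other poured base: same size and former, slightly darker stone, no mark. Origin as for the marked one. Leave alone.
- stone_model_2: Blue stone cast of a dental arch, 58 x 67 x 33 mm, loose bystander; origin under its centre.
- mixing_bowl: Green rubber mixing bowl, 120 mm across, 74 mm high, loose bystander; origin under its centre.
- jar_powder: White jar with dark blue lid, 64 mm across, 74 mm high, loose bystander; origin under its centre.
Not all that is in view belongs to the job. What is shaped like the holder but brown is not meant.

How it is judged:
By the outcome, as a careful person would: the job done as asked, in the order asked, and still so for the second after the job is handed in, while the arm keeps its last pose, push and grip.
It also fails if it takes over 38 s, if anything falls off the work surface, if the arm or the gripper's body presses on something with over 40 N, if the wrist force passes 120 N, or if a joint passes its speed limit or range.

## Working session

There is one attempt and no reset: what is moved stays moved. The work goes in short steps, each a Python script; the robot and the scene stay as the last script left them, time stands still between calls to the robot, and variables do not carry over. Pictures are saved under pics/ and viewed, at most 10 in all, crops included, and the job is handed in when it is done.

```bash
ls; mkdir -p pics
cat > h.py <<'E'
import numpy as np, cv2, pickle
from plant import robot
def snap(n):
    f=robot.grab_frame(n); pickle.dump(f,open(f'{n}.pkl','wb')); return f
def load(n): return pickle.load(open(f'{n}.pkl','rb'))
def K(f): return np.array([[f['fx'],0,f['cx']],[0,f['fy'],f['cy']],[0,0,1.]]), np.array(f['dist_coeffs'])
def ray(f,u,v):
    k,d=K(f); p=cv2.undistortPoints(np.array([[[u,v]]],float),k,d)[0,0]
    R=np.array(f['R']);t=np.array(f['t']); return -R.T@t, R.T@np.array([p[0],p[1],1.])
def at_z(f,u,v,z):
    c,d=ray(f,u,v); return c+d*(z-c[2])/d[2]
def depth(f,u,v):
    c,d=ray(f,u,v); r=f['range_z'][int(v)-1:int(v)+2,int(u)-1:int(u)+2]; r=r[r>0]; return c+d*np.median(r) if len(r) else None
def proj(f,X):
    k,d=K(f); R=np.array(f['R']);t=np.array(f['t']); return cv2.projectPoints(np.array(X,float).reshape(-1,3),cv2.Rodrigues(R)[0],t,k,d)[0][:,0]
def save(f,name,box=None,s=1):
    im=f['image'][:,:,::-1]
    if box: x0,y0,x1,y1=box; im=im[y0:y1,x0:x1]
    cv2.imwrite('pics/'+name,cv2.resize(im,None,fx=s,fy=s,interpolation=cv2.INTER_CUBIC))
E
python3 - <<'E'
from h import *
for n in('side','top'):
    f=snap(n); save(f,n+'0.png'); print(n,f['fx'],-np.array(f['R']).T@f['t'])
print(robot.nose_length, robot.sense()['tcp_rot'],robot.sense()['t'])
E
```

```text
pics
side 510.4563783213855 [-0.00392611  0.42706669  0.84117973]
top 563.3940012436293 [0.45714165 0.18934243 1.27129492]
0.011 [-3.13981975e+00  6.95479019e-05  1.57086054e+00] 0.1
```

View pics/top0.png

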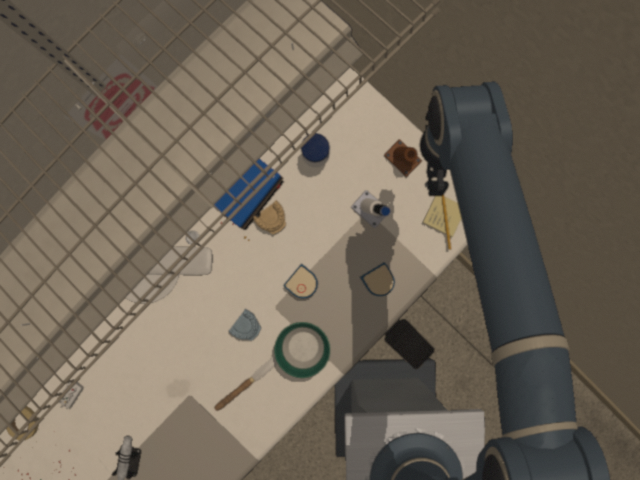

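View pics/side0.png

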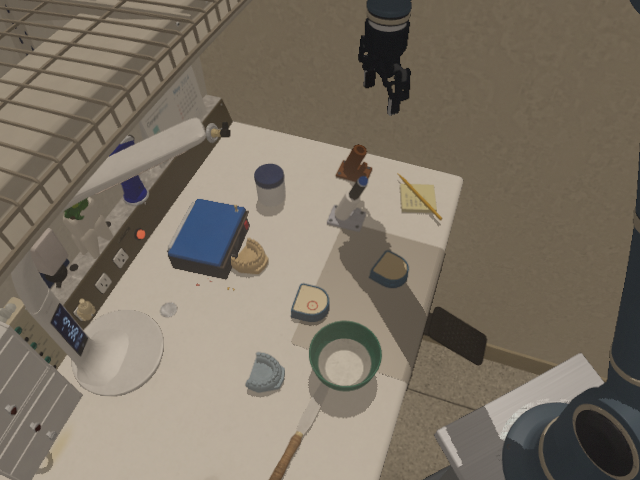

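The top view shows the white holder at about (370,207), with the gauge's blue cap at (384,211). The red ring is at (301,288), the plain base at (378,280) and the brown decoy at (403,157). A wire shelf lies over the far side. Next I'll enlarge both views.

Run:
```python
from h import *
a=load('top');b=load('side')
im=lambda f,x,y,w,h,s:cv2.resize(f['image'][y:y+h,x:x+w,::-1],None,fx=s,fy=s,interpolation=cv2.INTER_CUBIC)
# each 400x300 tile, 50x... scale 8 => 50x37 ; 
t=np.vstack([np.hstack([im(a,345,182,57,42,7),im(b,320,165,57,42,7)]),np.hstack([im(a,275,260,57,42,7),im(b,285,278,57,42,7)])])
cv2.imwrite('pics/crop.png',t)
for f,n,(u0,v0,u1,v1) in((a,'top',(285,272,318,304)),(b,'side',(295,285,330,325))):
    i=f['image'][v0:v1,u0:u1].astype(int); m=((i[...,0]-i[...,1])>50)&((i[...,0]-i[...,2])>50)
    ys,xs=np.nonzero(m); c=((xs.min()+xs.max())/2+u0,(ys.min()+ys.max())/2+v0)
    print(n,len(xs),(xs.mean()+u0,ys.mean()+v0),c,at_z(f,xs.mean()+u0,ys.mean()+v0,.0245),depth(f,*c))
```

```text
top 6 (np.float64(301.0), np.float64(288.0)) (np.float64(301.0), np.float64(288.0)) [0.44022815 0.25031549 0.0245    ] [0.44023402 0.25029436 0.02493209]
side 18 (np.float64(311.72222222222223), np.float64(304.72222222222223)) (np.float64(312.0), np.float64(305.0)) [0.43904045 0.25085273 0.0245    ] [0.43759001 0.25090741 0.0257857 ]
```

View pics/crop.png

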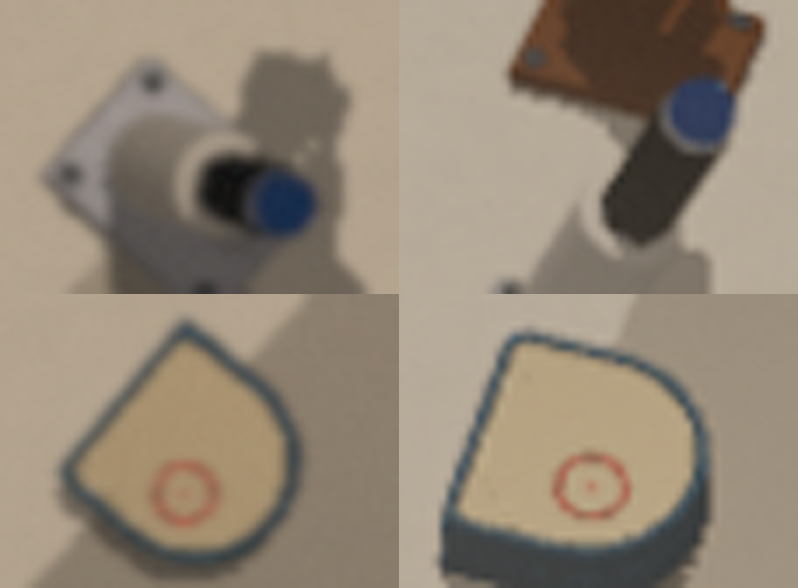

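The top crop has the cap centre at image pixel (385.3,210.4) and the foot's +x corners at (351,207) and (365.7,190.4). The side crop has the cap centre at (362.7,180.4). The ring agrees in both views at about (0.4396, 0.2506), and the depth reading gives its height as 25 mm. I'll fit the holder's pose and overlay the model to check it.

```bash
cat > fit.py <<'E'
from h import *
from scipy.optimize import least_squares
from scipy.spatial.transform import Rotation as Ro
a=load('top');b=load('side')
s,c=np.sin(np.radians(20)),np.cos(np.radians(20))
def W(p,X): return np.asarray(X,float)@Ro.from_euler('z',p[2]).as_matrix().T+[p[0],p[1],0]
M=np.array([-.012,0,.078]); ax=np.array([-s,0,c])
cap=M+.06*ax
def res(p):
    return np.r_[(proj(a,W(p,[cap,[.037,.027,.009],[.037,-.027,.009]]))-T).ravel()*[1,1,.7,.7,.7,.7],(proj(b,W(p,[cap]))-[[362.7,180.4]]).ravel()]
best=None
for T in ([[385.3,210.4],[351,207],[365.7,190.4]],[[385.3,210.4],[365.7,190.4],[351,207]]):
  for y in np.arange(-3,3.2,1):
    x0=at_z(a,370,207,0.03); r=least_squares(res,[x0[0],x0[1],y])
    if best is None or r.cost<best.cost: best=r
p=best.x; print('holder',p,'res',best.fun.round(2)); np.save('holder.npy',p)
def circ(z0,r): 
    th=np.linspace(0,2*np.pi,40); return M+z0*ax+r*(np.cos(th)[:,None]*np.array([c,0,s])+np.sin(th)[:,None]*np.array([0,1,0]))
out=[]
for f,(x,y,w,h) in((a,(345,182,57,75)),(b,(320,165,57,75))):
    im=cv2.resize(f['image'][y:y+h,x:x+w,::-1],None,fx=7,fy=7,interpolation=cv2.INTER_CUBIC)
    for C,col in((circ(.06,.0095),(0,255,255)),(circ(0,.0165),(0,255,0)),(circ(.002,.011),(255,0,255)),(np.array([[.037,.027,.009],[.037,-.027,.009],[-.037,-.027,.009],[-.037,.027,.009],[.037,.027,.009]]),(0,0,255))):
        q=(proj(f,W(p,C))-[x,y]+.5)*7-.5
        cv2.polylines(im,[q.round().astype(int)],False,col,1)
    out.append(im)
cv2.imwrite('pics/fit.png',np.hstack(out))
E
python3 fit.py
```

```text
holder [0.6150756  0.09454393 0.79719291] res [ 0.04  1.8  -1.34 -0.38 -0.21 -0.8   0.41 -1.79]
```

View pics/fit.png

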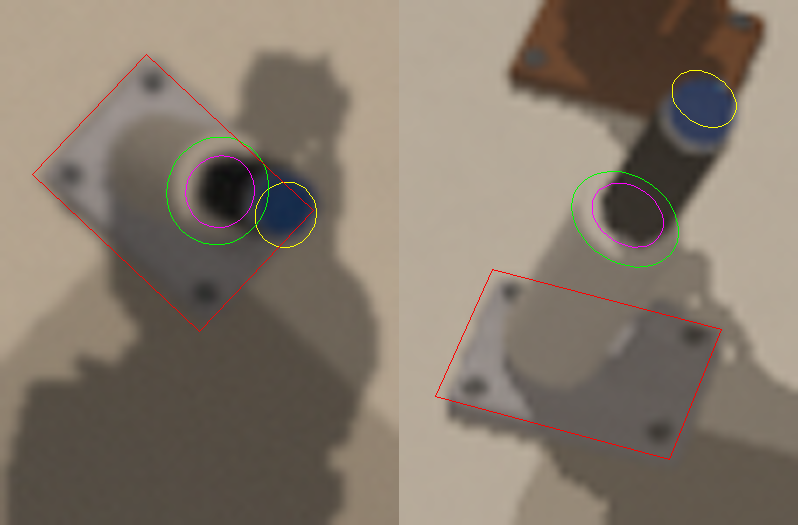

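The top-view mouth and foot match the model within 1 px, but the cap is off by 1.8 px in opposite directions in the two cameras. That points to calibration offset plus socket play. I'll check it with depth points on the grip.

Run:
```python
from fit import *
def cloud(f,box):
    x0,y0,x1,y1=box; vv,uu=np.mgrid[y0:y1,x0:x1]; uv=np.c_[uu.ravel(),vv.ravel()]
    k,d=K(f); n=cv2.undistortPoints(uv[:,None].astype(float),k,d)[:,0]; z=f['range_z'][y0:y1,x0:x1].ravel()
    P=np.c_[n*z[:,None],z]; R=np.array(f['R']); return ((P-f['t'])@R)[z>0]
for n,f,box in(('top',a,(345,182,402,235)),('side',b,(320,165,377,240))):
    P=cloud(f,box)
    L=(P-[p[0],p[1],0])@Ro.from_euler('z',p[2]).as_matrix()
    g=(L-M); zz=g@ax; xx=g@np.array([c,0,s]); yy=g[:,1]
    for lab,m,r in(('cap/grip',(zz>.006)&(zz<.066)&(np.hypot(xx,yy)<.022),.0103),('socket',(zz<-.008)&(zz>-.055)&(np.hypot(xx,yy)<.024)&(L[:,2]>.014),.0165)):
        fr=least_squares(lambda q:np.hypot(xx[m]-q[0],yy[m]-q[1])-r,[0,0],loss='soft_l1',f_scale=.001)
        print(n,lab,m.sum(),'offset x,y mm',fr.x*1e3,'rms',np.sqrt((fr.fun**2).mean())*1e3,'zmax',zz[m].max())
    t=(zz>.055)&(zz<.07)&(np.hypot(xx,yy)<.02); print(' captop',t.sum(),xx[t].mean()*1e3,yy[t].mean()*1e3,zz[t].mean()*1e3)
    m=(L[:,2]>.005)&(L[:,2]<.013)&(abs(L[:,0])<.05)&(abs(L[:,1])<.04); Q=L[m]*1e3
    print(' foot',m.sum(),Q.min(0),Q.max(0),np.median(Q[:,2]))
```

```text
holder [0.6150756  0.09454393 0.79719291] res [ 0.04  1.8  -1.34 -0.38 -0.21 -0.8   0.41 -1.79]
top cap/grip 159 offset x,y mm [ 0.45220683 -2.66577453] rms 2.986354157486465 zmax 0.06530364827782299
top socket 106 offset x,y mm [ 0.3424702  -2.10632188] rms 0.6601285120951353 zmax -0.008442679844774752
 captop 56 1.7763598564164544 -2.023848934700712 59.2704576166206
 foot 382 [-49.73550408 -38.76331334   5.06096645] [45.93046012 39.67588121 12.99254867] 8.861387769235193
side cap/grip 251 offset x,y mm [-2.72088765 -0.76292498] rms 2.4108251551983204 zmax 0.06240851352183
side socket 235 offset x,y mm [-2.82312813 -0.20816629] rms 1.2425490996071402 zmax -0.008095894747958604
 captop 57 -2.2222379084603263 1.8545069079859469 59.100181016867054
 foot 424 [-40.53062127 -26.82561272   5.00727582] [43.66581474 36.64385947 12.83524032] 8.64490702031374
```

The depth points show the cameras disagree by about 3 mm around the fit, so I'll use their mean, shifted (-1.2, -1.2) mm in the holder frame. The mouth and foot heights agree with the given sizes. Now I'll grasp from above along the gauge's axis.

```bash
cat > plan.py <<'E'
from h import *
from scipy.spatial.transform import Rotation as Ro
p=np.load('holder.npy'); Rh=Ro.from_euler('z',p[2]).as_matrix()
s,c=np.sin(np.radians(20)),np.cos(np.radians(20))
ax=Rh@np.array([-s,0,c])
O=np.array([p[0],p[1],0])+Rh@(np.array([-.012,0,.078])+[-.0012*c,-.0012,-.0012*s])
def att(R): return Ro.from_matrix(R).as_euler('xyz')
def mk(y,z): return np.c_[np.cross(y,z),y,z]
Rg=[mk(sg*Rh[:,1],-ax) for sg in(1,-1)]
def upright(R):
    ang,k=np.radians(20),np.cross(R[:,2],[0,0,-1.]); return Ro.from_rotvec(k/np.linalg.norm(k)*ang).as_matrix()@R
SPOT=np.array([.4396,.2506,.0245]); G=.025-.008
E
python3 - <<'E'
from plan import *
print('O',O,'ax',ax)
for R in Rg:
    for P,Q in((O+ax*(G+.09),R),(O+ax*G,R),(SPOT+[0,0,.069+G+.05],upright(R)),(SPOT+[0,0,.069+G],upright(R))):
        q=robot.inverse_kinematics(P,att(Q)); print(P.round(3),None if q is None else np.round(q,2))
E
```

```text
O [0.60676157 0.08431399 0.07758958] ax [-0.23897551 -0.24468037  0.93969262]
[0.581 0.058 0.178] [ 0.51  0.38 -0.7   1.98  0.04  0.59  2.22]
[0.603 0.08  0.094] [ 0.44  0.55 -0.69  1.99  0.3   0.44  1.99]
[0.44  0.251 0.16 ] [-0.08  0.36 -0.63  1.99  0.27  0.88  1.51]
[0.44  0.251 0.111] [-0.12  0.43 -0.6   2.03  0.34  0.78  1.44]
[0.581 0.058 0.178] [ 0.    0.3  -0.07  2.   -0.37  0.61 -0.55]
[0.603 0.08  0.094] [ 0.01  0.45 -0.13  2.02 -0.4   0.43 -0.53]
[0.44  0.251 0.16 ] [-0.57  0.29 -0.03  2.02  0.01  0.84 -1.39]
[0.44  0.251 0.111] [-0.59  0.36 -0.02  2.06  0.01  0.72 -1.38]
```

Run:
```python
from plan import *
R=Rg[1]
robot.goto(O+ax*(G+.09),att(R)); robot.grip(.6,60)
robot.move_straight(O+ax*G,vel=.08,contact_N=8)
st=robot.sense(); print(st['t'],st['tcp_pos']-(O+ax*G),st['wrist_force'],st['opening'])
a=snap('top');b=snap('side')
cv2.imwrite('pics/pre.png',np.hstack([cv2.resize(f['image'][y:y+90,x:x+80,::-1],None,fx=5,fy=5,interpolation=cv2.INTER_CUBIC) for f,x,y in((a,340,160),(b,310,140))]))
```

```text
2.3833 [ 0.00031745 -0.00016452  0.00055243] [ 0.54562853 -0.0886828   0.04321375] 0.599488529723317
```

View pics/pre.png

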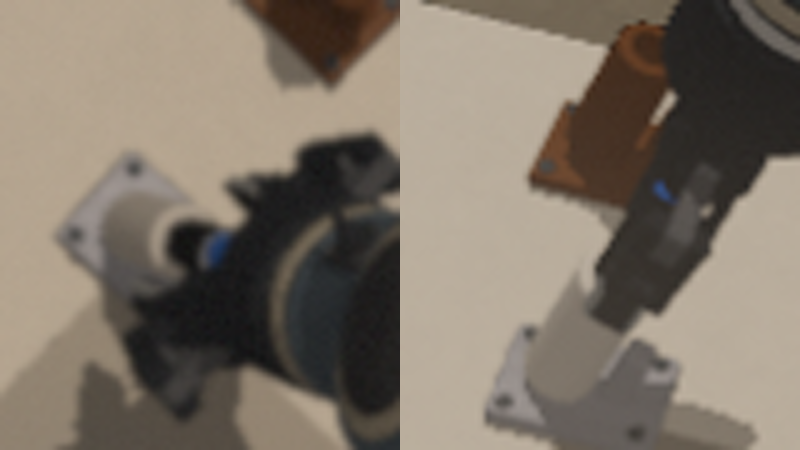

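The fingers straddle the grip: in the top view it sits between them at crop (190,240), and the jaw axis runs parallel to the holder's y. The brown holder is clear. I'll close and draw the gauge out.

Run:
```python
from plan import *
R=Rg[1]
robot.grip(0.0,70); st=robot.sense(); print(st['t'],st['opening'],st['gripper_force'],st['wrist_force'],st['torque'])
robot.move_straight(O+ax*(G+.105),vel=.08); st=robot.sense(); print(st['t'],st['opening'],st['gripper_force'],st['wrist_force'])
U=upright(R)
robot.goto(SPOT+[0,0,.069+G+.045],att(U)); robot.sleep(.3); st=robot.sense(); print(st['t'],st['opening'],st['wrist_force'],st['tcp_pos'])
a=snap('top');b=snap('side')
cv2.imwrite('pics/over.png',np.hstack([cv2.resize(f['image'][y:y+80,x:x+57,::-1],None,fx=7,fy=7,interpolation=cv2.INTER_CUBIC) for f,x,y in((a,270,240),(b,283,250))]))
# predicted tip pixel
print(proj(a,st['tcp_pos']-np.array([0,0,.069+G])),proj(b,[st['tcp_pos']-np.array([0,0,.069+G]),st['tcp_pos']-np.array([0,0,.055+G]),st['tcp_pos']-np.array([0,0,G])]))
```

```text
2.8667 0.22351115711341493 68.13109382987022 [-1.9356253  -1.20520888  4.03923973] [-0.17029245  0.40446645  0.03812221]
4.325 0.22432823615573907 68.33060543518513 [ 0.21237483 -1.11846716 -0.78968022]
5.5833 0.22080035213013494 [ 0.78622    -0.06377017 -1.52065913] [0.44031442 0.24952126 0.15564049]
[[300.34108914 288.25806795]] [[311.49999913 290.99570781]
 [311.3044713  286.77245606]
 [310.48873132 269.08568101]]
```

View pics/over.png

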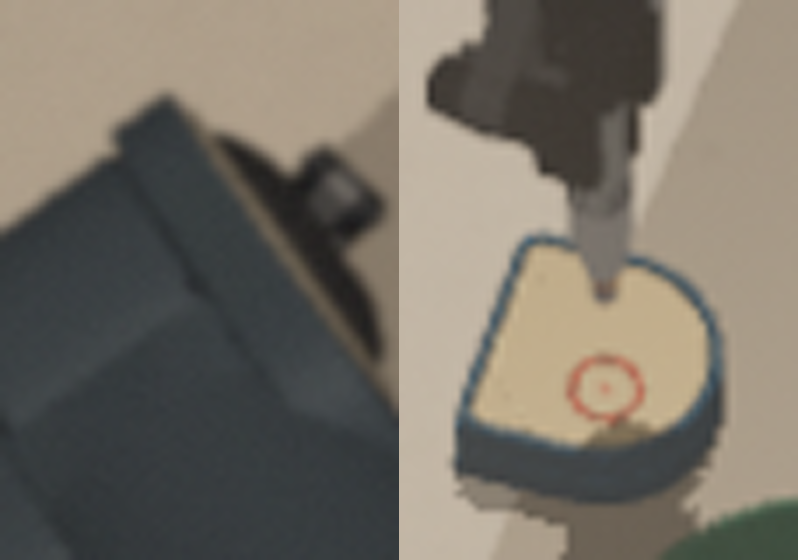

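The side view shows the tip at image pixel (311.9,292.4), with (311.5,291.0) predicted. The ring is at (312.0,305.1). The gauge looks upright in the gripper, and the top view is hidden by the arm. I'll check the settled pose and the tip's line to the ring, then lower until contact.

Run:
```python
from plan import *
b=load('side'); st=robot.sense(); P=np.array(st['tcp_pos'])
RU=Ro.from_euler('xyz',st['tcp_rot']).as_matrix(); print(st['t'],P,'tilt deg',np.degrees(np.arccos(-RU[2,2])),'att err',np.array(st['tcp_rot'])-att(upright(Rg[1])))
q=proj(b,[P[0],P[1],.0245])[0]; print('tip line at ring height',q,'with bias',q+[.4,1.4],'ring 312.0 305.1')
print(at_z(b,*(np.array([312.0,305.1])-[.4,1.4]),.0245))
# lower to 8mm above, check settle
U=att(upright(Rg[1])); robot.move_straight(SPOT+[0,0,.069+G+.012],vel=.08,attitude=U); robot.sleep(.4)
st=robot.sense(); P=np.array(st['tcp_pos']); RU=Ro.from_euler('xyz',st['tcp_rot']).as_matrix(); print(st['t'],P-(SPOT+[0,0,.069+G+.012]),np.degrees(np.arccos(-RU[2,2])),st['wrist_force'])
b=snap('side'); save(b,'near.png',(283,260,363,340),7)
```

```text
5.6833 [0.44000297 0.2499853  0.1555748 ] tilt deg 0.011022521500520143 att err [-3.47018435e-05 -1.89223609e-04 -1.44636027e-03]
tip line at ring height [311.93900752 304.139101  ] with bias [312.33900752 305.539101  ] ring 312.0 305.1
[0.44111988 0.25017077 0.0245    ]
6.6417 [1.25274025e-04 8.34903744e-05 2.61627371e-04] 0.03188054740569657 [ 0.37029057  0.0081244  -0.42054487]
```

View pics/near.png

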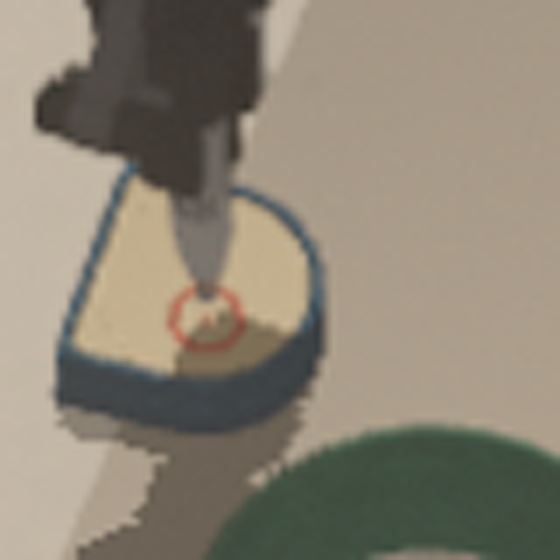

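The tip is at crop (205,298), about 12 mm above the ring centre at (206,319), and lined up with it. Now I'll press in small steps.

```bash
cat > press.py <<'E'
from plan import *
U=att(upright(Rg[1]))
def rd(n=8):
    F=[];
    for _ in range(n): robot.sleep(.04); s=robot.sense(); F.append(np.r_[s['wrist_force'],s['tcp_pos']])
    return np.mean(F,0),np.std(F,0)
E
python3 - <<'E'
from press import *
robot.sleep(.3); f0,sd=rd(); np.save('f0.npy',f0); print('base',f0.round(4),sd[:3].round(2))
z=SPOT[2]+.069+G
hit=robot.move_straight([*SPOT[:2],z-.004],vel=.012,attitude=U,contact_N=2.5)
f,_=rd(); print(hit,(f-f0)[:3].round(2),f[3:].round(4),'z rel nominal contact mm',(f[5]-z)*1e3)
zc=f[5]
for k in range(3):
    zc-=.0007; robot.move_straight([*SPOT[:2],zc],vel=.005,attitude=U); robot.sleep(.2)
    f,_=rd(6); print((f-f0)[:3].round(2),'cmd',round((zc-z)*1e3,2),'act',round((f[5]-z)*1e3,2),robot.sense()['t'])
E
```

```text
base [-0.2338 -0.1691 -1.5921  0.4396  0.2506  0.1225] [0.6  0.46 0.66]
True [0.87 0.66 3.33] [0.4394 0.2505 0.1083] z rel nominal contact mm -2.2444523659688325
[0.64 0.47 4.19] cmd -2.94 act -2.98 9.5083
[ 0.18 -0.06  4.75] cmd -3.64 act -3.65 10.25
[0.19 0.25 4.95] cmd -4.34 act -4.34 10.9917
```

Run:
```python
from press import *
z=SPOT[2]+.069+G
robot.move_straight([*SPOT[:2],z+.005],vel=.03,attitude=U); robot.sleep(.3); f0,_=rd(60); np.save('f0.npy',f0); print('base',f0.round(3))
robot.move_straight([*SPOT[:2],z],vel=.03,attitude=U)
robot.move_straight([*SPOT[:2],z-.0054],vel=.006,attitude=U); robot.sleep(.3)
f,_=rd(60); d=f-f0; print(d[:3].round(2),'est joint mm',(d[2]-1)/.8,'act',(f[3:]-[*SPOT[:2],z])*1e3,robot.sense()['t'])
b=snap('side'); save(b,'press.png',(290,275,340,325),12)
```

```text
base [-0.042  0.029 -1.383  0.44   0.251  0.115]
[1.64 0.65 5.55] est joint mm 5.682971060950499 act [ 0.07748577  0.04370647 -5.36690695] 18.4167
```

View pics/press.png

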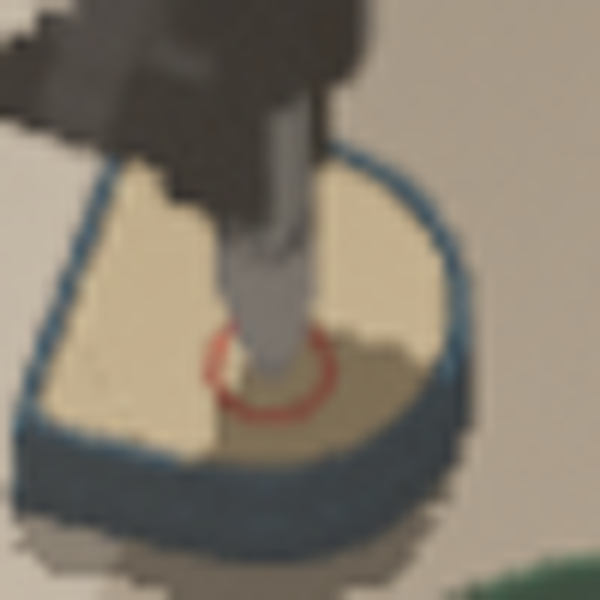

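The tip sits at the centre of the ring and the base hasn't moved. The joint is estimated at 5.7 mm, so about 0.75 mm more is needed.

Run:
```python
from press import *
z=SPOT[2]+.069+G; f0=np.load('f0.npy')
robot.move_straight([*SPOT[:2],z-.00615],vel=.005,attitude=U); robot.sleep(.3)
f,_=rd(70); d=f-f0; s=robot.sense(); print(d[:3].round(2),'est joint mm',(d[2]-1)/.8,'act',(f[3:]-[*SPOT[:2],z])*1e3,s['t'],s['gripper_force'],s['opening'])
b=snap('side'); i=b['image'][290:325,295:335].astype(int); m=((i[...,0]-i[...,1])>50)&((i[...,0]-i[...,2])>50)
ys,xs=np.nonzero(m); print('ring bbox',xs.min()+295,xs.max()+295,ys.min()+290,ys.max()+290)
save(b,'press2.png',(290,275,340,325),12)
```

```text
[1.81 0.83 6.27] est joint mm 6.58746154482661 act [ 0.0101716   0.00659626 -6.14633063] 21.9833 69.16631086729467 0.2254647519003941
ring bbox 307 316 303 306
```

View pics/press2.png

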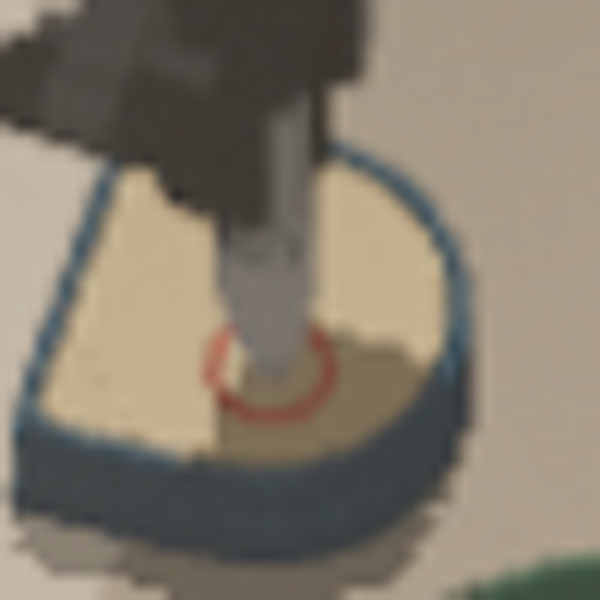

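The tip is still at the ring's centre, the base hasn't moved, and both estimates put the joint at about 6.5 mm. I'm handing in.

```bash
python3 -c "
from plant import robot
print(robot.close_job(), robot.sense()['t'])"
```

```text
the job is handed in; nothing more can be done
the job is handed in; nothing more can be done
```

I handed the job in with the gauge gripped upright inside the red ring and pressed to about 6.5 mm (6.3 N), which should put the orange line level with the barrel end; I judged that from force and height, as the line was too small to see, and the marked base had not moved.

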